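# Close up the measuring stage's drive housing after oiling

### The arm

A 7-joint arm with a two-finger parallel gripper is mounted at the origin on the work surface. World frame = base frame: x ahead of the robot, y to its left, z up, the work surface at z = 0. Lengths are in m, angles in rad, forces in N, time in s.
With the tool pointing down it reaches from about 0.4 to 0.875 m from the base axis. Payload 6.5 kg.
Tool frame: the origin (TCP) lies at the very end of the fingers, on their centre line; the grasp point (between the pads) lies 19 mm behind it; z points along the fingers, y is the line along which they close (so a half turn about z gives the same grasp; the last joint's range is limited). The gripper opens to 88 mm and grips with 3 to 60 N. Pads are 18 mm wide; open, the fingers measure 123 mm over their backs; the gripper's body (75 mm by 187 mm) begins 45 mm behind the grasp point.
Start: joints at [-0.066, 0.536, -0.004, 1.538, 0.003, 1.067, -0.071], TCP at [0.65, -0, 0.203] pointing down, gripper open.
Joint ranges: [-2.7, 2.7], [-0.37, 2.16], [-1.27, 1.26], [0.24, 2.4], [-1.31, 4.45], [0.19, 1.91], [-2.76, 2.76]. Speed limits (rad/s): [2.39, 2.39, 3.14, 3.14, 3.14, 3.14, 3.14].

### API

Orientations are given as a unit quaternion [x, y, z, w].
In Python, from workcell import r gives the robot as it stands. The module is installed in compiled form; this text tells all that it offers. Calls block until the motion is done:
- r.move_to(position, orientation): joint-space move of the TCP to a pose.
- r.move_linear(position, attitude=None, feed=0.15): straight line of the TCP; attitude=None keeps the orientation; feed is the mean speed in m/s.
- r.set_joints(angles): joint-space move.
- r.command_gripper(opening, grasp_force=None): opening from 0.0 (shut) to 1.0 (fully open); grasp_force is the grip in N (None keeps the last); returns when the fingers have stopped.
- r.dwell(seconds).
- r.solve_ik(position, orientation): joint angles nearest the present ones, or None.
- r.read_camera(name): name is "scene" or "side" or "wrist"; returns the picture (420x560x3 uint8, red, green, blue); there is no depth.
- r.get_calibration(name): a dict with "K" (3x3 intrinsics, pixels), "T" (4x4, takes a point from camera to world coordinates); the wrist camera has in their place "tool_from_camera" (4x4, takes a point from camera to tool coordinates, whose origin is the TCP and whose axes are the flange's). Camera axes: x right, y down, z forward; pixel columns grow to the right and rows downward; lengths in m; the calibration is good to about 2 mm. The wrist camera is an equidistant fisheye: a pixel r from the principal point sees the ray r / f radians off the axis. A picture is of the moment at which its call begins: read the wrist's pose just before it. get_calibration takes no time and is no camera call.
A pose or a line that the arm cannot do raises r.Unreachable and nothing moves.
- r.close_job(): hands the job in; it is judged then, once.
Trained networks look in the newest picture that a camera, given by its name, has taken for a name from the list of things; names that differ only in an ending like _2 or _b are one class to them, and where a whole thing is asked for, a point or a joint stands for the part that bears it (a point fixed in the world has none). Each returns a list of dicts, best first, with "p" (0 to 1); they miss things now and then, are a little off and sometimes report something else, mostly with a low value. They report only what shows in the picture. A call takes as long as a camera call. They do not tell look-alikes from the thing itself.
- r.look_for(thing, camera): "rect" ([left, top, right, bottom] as shares, 0 to 1, of the picture: columns of its width, rows of its height, round what is visible of it).
- r.masks_of(thing, camera): "region" (420x560 bool, what is visible of it) and "rect" ([left, top, right, bottom] as shares, 0 to 1, of the picture: columns of its width, rows of its height, round what is visible of it).
Readings, each from a call of its own:
- r.get_time(): time.
- r.get_joint_pos(): joint angles.
- r.get_joint_velocities(): joint speeds.
- r.get_tau(): joint torques, N m.
- r.get_ee_pos(): TCP position.
- r.get_orientation(): TCP orientation.
- r.get_contact_force(): force on the tool from outside, world axes, zero at the start.
- r.get_moment(): the same for the moment, N m.
- r.get_grip_width(): opening from 0.0 (shut) to 1.0 (fully open).
- r.get_grip_force(): force on a finger pad.
Only numpy, scipy, OpenCV 4.12 (cv2) and the standard library are available. Lean on these libraries where they do the work, as an engineer would, in place of code of your own. Each camera call takes 0.05 s, during which the arm holds its last target. There are 200 camera calls.

### The job

Close up the drive housing of the measuring stage after oiling: press both hinged oiler caps fully shut, then slide the plain edge of the loose cover plate under the turned-up lip of the hinged end flap, without lifting the flap, until it butts against the shoulder underneath. Finish holding: the program ends with the gripper still on the cover, keeping it square and centred on the housing and pressed firmly down flat (about 15 N), ready for a colleague to put the screws in. Leave the other things on the bench where they are.

Things in the scene. Friction and masses are not known exactly. Their poses are not given: they have to be found in the camera images.
- stage: Motorised measuring stage fixed to the bench, 500 long (x), 120 wide (y). Origin: under the middle of the drive housing, at bench height; +x is the way the cover is pushed in, towards flap and motor. Along x: rails with carriage -200 to -85 (top at z 50); drive housing, flat rim at z 60, -85 to 85; end flap 62 to 183; motor 190 to 300 (top at z 76).
- shoulder (a point): Foot of the vertical shoulder, 7 high, that ends the rim under the flap: stage x 85, y 0, z 60, stage axes. The cover's plain edge belongs here, underside on the rim. The rim: end block x -85 to -45 (tapped holes x -55, y +-48), side walls 10 thick, deck x 55 to 85. The opening (x -45 to 55, y -50 to 50) shows a ball screw (nut's top at z 49) and two brass oilers.
- flap (a joint): Hinge of the end flap, rad, 0 = shut, grows as the lip rises. Aluminium, 116 wide, 3 thick, about 190 g, held down only by its weight; hinge along y at stage x 183, z 70. Shut, its underside is 7 above the rim from stage x 73 on; ahead of that the lip turns up at 30 degrees to x 62, underside 13 above the rim. It laps 23 over the rim in front of the shoulder.
- flap_lip (a point): Lower edge of the flap's turned-up lip, middle of its width: stage x 62, z 73 with the flap shut; it moves with the flap.
- cap_a (a joint): Hinge of oiler cap a, rad, 0 = shut, starts 1.2 to 1.9 (about upright). Steel disc 24 across, 3 thick, with a thumb tab 10 wide, 32 from hinge to tab end. It stays where it is left (no spring); under 1 N at the tab moves it. Hinge along stage x, at x -18, y 42, z 54.5; swings shut towards the stage's middle (-y).
- cap_b (a joint): Oiler cap b, the same as cap a, but hinged at stage x 28, y -42, z 54.5; it swings shut towards +y.
- lid_a (a point): Centre of the top face of cap a when shut, fixed on the stage (stage x -18, y 28, z 56, that is 4 below the rim); stage axes.
- lid_b (a point): The same for cap b (stage x 28, y -28, z 56).
- tab_a (a point): End of cap a's thumb tab; moves with the cap.
- tab_b (a point): End of cap b's thumb tab; moves with the cap.
- cover: Loose aluminium plate 150 (x) x 116 (y) x 3 thick, about 280 g, black bridge handle on top; lies on the bench handle up. Origin: centre of its underside, z up. The +x edge is the plain one that goes under the flap; two screw holes lie near the other edge (x -65, y +-48). Home on the stage its axes agree with the stage's and its origin is at stage x 10, y 0, z 60.
- cover_edge (a point): Middle of the plain edge, on the underside (cover x 75, y 0, z 0), axes as the cover.
- handle (a point): Middle of the handle's bar (cover x -20, y 0, z 28). The bar runs along cover y, 84 long, 12 wide (x), 12 high (z 22 to 34), on two legs at y -36 and +36 with free space between them.
- screwdriver: Screwdriver lying on the bench; bystander. Origin on its underside.
- screw_dish: Small steel bowl, 64 across, 22 high; bystander. Origin: centre of its underside.
- oil_bottle: White bottle with black cap, 44 across, 120 high; bystander. Origin: centre of its underside.
- caliper: Digital caliper lying flat, 170 long; bystander. Origin on its underside, near the middle.
- ring_gauge: Steel ring 56 across, 16 high; bystander. Origin: centre of its underside.
- blank_plate: Small flat aluminium plate without handle, 100 x 64 x 4; bystander. Origin: centre of its underside.
- loupe: Black eyepiece loupe, 38 across, 38 high, standing; bystander. Origin: centre of its underside.
Things that resemble listed ones, but are neither listed nor needed, are in the scene too. What is meant by the cover is not green, and is the smaller of those in its own colour.

How it is judged:
By the outcome, as a careful person would: the job done as asked, in the order asked, and still so for the second after the job is handed in, while the arm keeps its last pose, push and grip.
It also fails if it takes over 54 s, if anything falls off the work surface, if the arm or the gripper's body presses on something with over 40 N, if the wrist force passes 120 N, or if a joint passes its speed limit or range.

## Working session

There is one attempt and no reset: what is moved stays moved. The work goes in short steps, each a Python script; the robot and the scene stay as the last script left them, time stands still between calls to the robot, and variables do not carry over. Pictures are saved under pics/ and viewed, at most 10 in all, crops included, and the job is handed in when it is done.

```bash
mkdir -p pics; ls
python3 - <<'E'
from workcell import r
import cv2,numpy as np
for n in ("scene","side"):
    im=r.read_camera(n); cv2.imwrite(f"pics/{n}0.png",cv2.cvtColor(im,cv2.COLOR_RGB2BGR))
    c=r.get_calibration(n); print(n,np.round(c["K"],1).tolist(),np.round(c["T"],4).tolist())
    for t in ("cover","stage","flap","cap_a","handle","blank_plate"):
        print(t,[(np.round(np.array(d["rect"])*[560,420,560,420]).astype(int).tolist(),round(d["p"],2)) for d in r.look_for(t,n)])
c=r.get_calibration("wrist");print(c)
print(r.get_orientation(),r.get_time())
E
```

```text
pics
scene [[534.0, 0.0, 274.8], [0.0, 534.0, 211.4], [0.0, 0.0, 1.0]] [[0.3824, 0.7522, -0.5367, 1.2562], [0.924, -0.3062, 0.2292, -0.3076], [0.0081, -0.5835, -0.812, 1.1989], [0.0, 0.0, 0.0, 1.0]]
cover [([313, 284, 380, 342], 0.95), ([87, 142, 175, 215], 0.88), ([126, 239, 194, 298], 0.58)]
stage [([346, 188, 409, 236], 0.64), ([252, 187, 441, 278], 0.57)]
flap [([346, 187, 408, 237], 0.7)]
cap_a []
handle [([124, 238, 195, 301], 0.64), ([312, 286, 379, 343], 0.58), ([245, 192, 280, 211], 0.52)]
blank_plate [([187, 294, 232, 323], 0.94), ([277, 299, 290, 322], 0.62)]
side [[470.2, 0.0, 274.2], [0.0, 470.2, 214.5], [0.0, 0.0, 1.0]] [[0.8532, -0.3169, 0.4143, -0.1026], [-0.5215, -0.5113, 0.6831, -1.0013], [-0.0046, -0.7988, -0.6015, 0.9531], [0.0, 0.0, 0.0, 1.0]]
cover [([178, 299, 288, 385], 0.88), ([303, 268, 368, 316], 0.8), ([318, 179, 354, 207], 0.58), ([232, 148, 326, 239], 0.28)]
stage [([227, 151, 324, 239], 0.83)]
flap [([240, 158, 280, 180], 0.93)]
cap_a [([306, 267, 368, 314], 0.3)]
handle [([174, 302, 281, 386], 0.94), ([304, 271, 371, 315], 0.86), ([320, 177, 355, 208], 0.66)]
blank_plate [([346, 239, 378, 266], 0.9), ([268, 248, 291, 264], 0.23)]
{'K': array([[325.1922621 ,   0.        , 273.95142122],
       [  0.        , 325.1922621 , 212.53334346],
       [  0.        ,   0.        ,   1.        ]]), 'tool_from_camera': array([[ 3.88378242e-04, -9.50798985e-01, -3.09808229e-01,
         8.03626015e-02],
       [ 9.99999613e-01,  6.13685658e-04, -6.29788334e-04,
        -5.93684330e-05],
       [ 7.88926976e-04, -3.09807865e-01,  9.50798856e-01,
        -1.82664046e-01],
       [ 0.00000000e+00,  0.00000000e+00,  0.00000000e+00,
         1.00000000e+00]])}
[7.07080193e-01 7.07133367e-01 4.31184684e-06 2.44021128e-05] 0.7
```

Run:
```python
import cv2
a=cv2.imread("pics/scene0.png")
cv2.imwrite("pics/v1.png",cv2.resize(a,(800,600),interpolation=cv2.INTER_CUBIC))
```

```text
(no output)
```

View pics/v1.png

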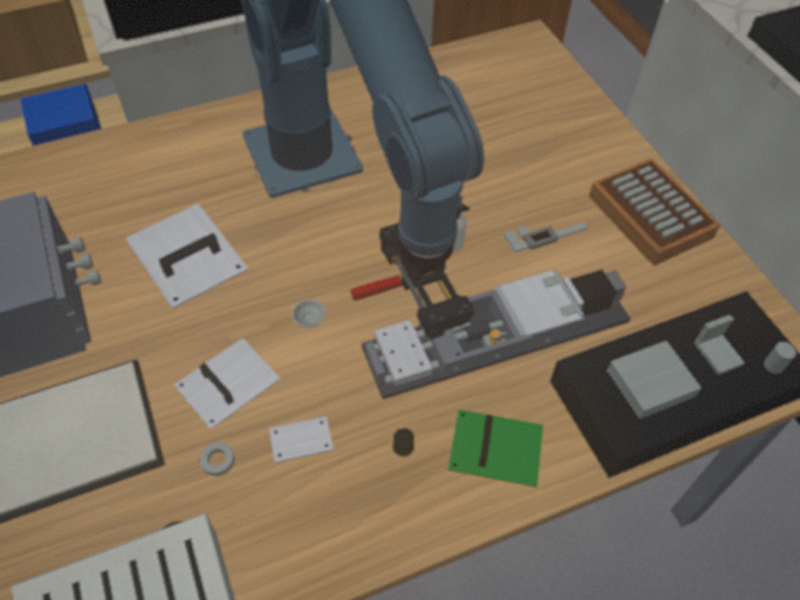

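View pics/side0.png

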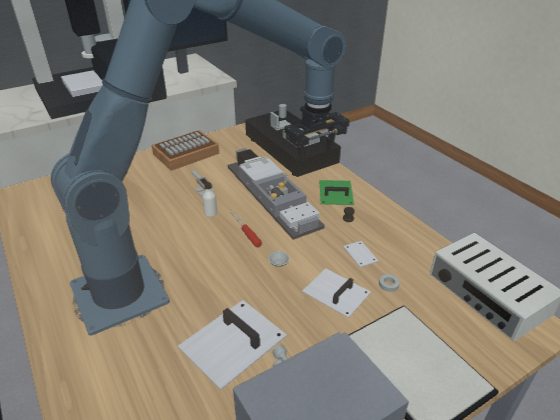

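The three plates with handles in the scene camera (560 px) are the large aluminium one at (131,178), the small aluminium one at (160,268) and the green one at (347,314). The description fits the small aluminium plate at (160,268). Its holes are on the left edge and its plain edge is at upper right. The stage runs from (265,255) to the motor at (425,205), so +x points right.

```bash
cat > h.py <<'E'
from workcell import r
import cv2,numpy as np
from scipy.spatial.transform import Rotation as R
from scipy.optimize import least_squares
def shot(n,name=None):
    if n=="wrist":
        p,q=r.get_ee_pos(),r.get_orientation(); T=np.eye(4);T[:3,:3]=R.from_quat(q).as_matrix();T[:3,3]=p
    im=r.read_camera(n);c=r.get_calibration(n)
    T=T@c["tool_from_camera"] if n=="wrist" else c["T"]
    if name: cv2.imwrite(f"pics/{name}.png",cv2.cvtColor(im,cv2.COLOR_RGB2BGR)); np.save(f"pics/{name}.npy",T)
    return im,T
def rays(n,uv,T):
    K=np.array(r.get_calibration(n)["K"]);uv=np.asarray(uv,float).reshape(-1,1,2)
    f=cv2.fisheye.undistortPoints if n=="wrist" else cv2.undistortPoints
    x=f(uv,K,np.zeros(4)).reshape(-1,2)
    return np.c_[x,np.ones(len(x))]@T[:3,:3].T
def onz(n,uv,T,z):
    d=rays(n,uv,T);o=T[:3,3];return o+d*((z-o[2])/d[:,2])[:,None]
def project(n,P,T):
    K=np.array(r.get_calibration(n)["K"]);Ti=np.linalg.inv(T);P=np.asarray(P,float).reshape(-1,1,3)
    f=cv2.fisheye.projectPoints if n=="wrist" else cv2.projectPoints
    rv=cv2.Rodrigues(Ti[:3,:3])[0]
    if n=="wrist": return f(P,rv,Ti[:3,3],K,np.zeros(4))[0].reshape(-1,2)
    return f(P,rv,Ti[:3,3],K,np.zeros(4))[0].reshape(-1,2)
def place(pose,L):  # pose x,y,yaw ; L local pts (m)
    x,y,a=pose;L=np.asarray(L,float);c,s=np.cos(a),np.sin(a)
    return np.c_[x+c*L[:,0]-s*L[:,1],y+s*L[:,0]+c*L[:,1],L[:,2]]
def fit(n,obs,L,T,p0):
    s=least_squares(lambda p:(project(n,place(p,L),T)-obs).ravel(),p0,x_scale=[.01,.01,.05]); return s.x,np.abs(s.fun).max()
def down(a): # tool z down, tool x-axis at world angle a
    return R.from_matrix(np.array([[np.cos(a),np.sin(a),0],[np.sin(a),-np.cos(a),0],[0,0,-1]])).as_quat()
E
python3 - <<'E'
from h import *
T=np.array(r.get_calibration("scene")["T"]);S=.7
f=lambda pts,z:onz("scene",np.array(pts)*S,T,z)
# cover corners: +x+y, +x-y, -x-y,-x+y  (800px)
obs=np.array([(243,341),(279,378),(210,424),(176,382)])*S
g=f(obs,.003);print("cov",np.round(g,3).tolist(),np.linalg.norm(np.diff(g,axis=0),axis=1))
print("stage base corners",np.round(f([(362,347),(384,396),(628,320)],0.01),3).tolist())
print("carriage",np.round(f([(374,337),(415,322),(430,371),(390,383)],.05),3).tolist())
print("flap",np.round(f([(497,288),(550,272),(584,315),(526,333)],.072),3).tolist())
for n,p in dict(loupe=(402,440),green=(497,447),dish=(310,313),sd=(378,288),bottle=(440,290)).items(): print(n,np.round(f([p],0)[0],3))
print(r.get_joint_pos(),down(np.pi/2),r.get_time())
E
```

```text
cov [[0.147, -0.331, 0.003], [0.233, -0.3, 0.003], [0.275, -0.405, 0.003], [0.186, -0.434, 0.003]] [0.09122054 0.11398825 0.09416873]
stage base corners [[0.544, -0.063, 0.01], [0.653, -0.064, 0.01], [0.677, 0.425, 0.01]]
carriage [[0.556, -0.044, 0.05], [0.554, 0.037, 0.05], [0.658, 0.021, 0.05], [0.654, -0.053, 0.05]]
flap [[0.555, 0.201, 0.072], [0.559, 0.311, 0.072], [0.668, 0.319, 0.072], [0.663, 0.204, 0.072]]
loupe [ 0.739 -0.065  0.   ]
green [0.812 0.079 0.   ]
dish [ 0.428 -0.125  0.   ]
sd [0.422 0.017 0.   ]
bottle [0.472 0.128 0.   ]
[-0.06620523  0.53640489 -0.00439854  1.53788847  0.00260199  1.06726645
 -0.07116624] [0.70710678 0.70710678 0.         0.        ] 0.7
```

Run:
```python
from h import *
T=np.array(r.get_calibration("scene")["T"]);S=.7
print(project("scene",[[0,0,0]],T)/S)
for nm,o in dict(big=[(127,241),(198,206),(245,268),(175,304)],small=[(243,341),(279,378),(210,424),(176,382)],green=[(461,410),(543,423),(537,486),(450,470)],blank=[(268,430),(326,419),(332,452),(276,462)]).items():
    g=onz("scene",np.array(o)*S,T,.003);print(nm,np.round(g[:,:2].mean(0),3),np.linalg.norm(np.diff(g,axis=0,append=g[:1]),axis=1).round(3))
T2=np.array(r.get_calibration("side")["T"])
print(project("side",[[0,0,0]],T2))
for nm,o in dict(big=[(180,344),(243,303),(285,334),(222,382)],small=[(303,291),(330,269),(370,290),(340,316)],green=[(319,181),(349,180),(354,203),(323,204)],blank=[(345,245),(363,240),(379,259),(361,266)]).items():
    g=onz("side",np.array(o),T2,.003);print(nm,np.round(g[:,:2].mean(0),3),np.linalg.norm(np.diff(g,axis=0,append=g[:1]),axis=1).round(3))
img=cv2.imread("pics/scene0.png");img2=cv2.imread("pics/side0.png")
for p in ((150,278),(125,200),(210,308)):print(img[p[1],p[0]])
a=cv2.resize(img[130:310,75:235],(533,600),interpolation=cv2.INTER_CUBIC);cv2.imwrite("pics/v2.png",a)
```

```text
[[301.15493562 151.28814888]]
big [ 0.198 -0.31 ] [0.163 0.204 0.153 0.2  ]
small [ 0.514 -0.311] [0.108 0.144 0.11  0.141]
green [0.813 0.08 ] [0.143 0.117 0.145 0.115]
blank [ 0.676 -0.227] [0.101 0.063 0.095 0.062]
[[118.52955974 293.01778772]]
big [ 0.197 -0.308] [0.199 0.152 0.199 0.155]
small [ 0.513 -0.311] [0.12  0.133 0.131 0.128]
green [0.812 0.077] [0.112 0.147 0.108 0.146]
blank [ 0.679 -0.224] [0.064 0.094 0.065 0.101]
[172 169 167]
[167 163 161]
[170 169 169]
```

View pics/v2.png

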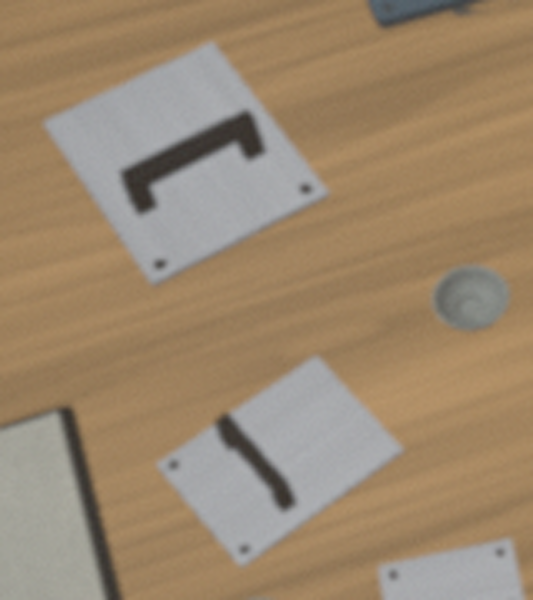

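Run:
```python
from h import *
T=np.array(r.get_calibration("scene")["T"])
obs=np.array([(243,341),(279,378),(210,424),(176,382)])*.7
L=np.array([[75,58,3],[75,-58,3],[-75,-58,3],[-75,58,3]])/1e3
c,e=fit("scene",obs,L,T,[.51,-.31,.4]);print("cover",c,e)
ob=np.array([(362,347),(384,396),(628,320)])*.7
s,e=fit("scene",ob,np.array([[-200,60,10],[-200,-60,10],[300,-60,10]])/1e3,T,[.6,.14,1.5]);print("stage",s,e)
np.save("rough.npy",[c,s])
for sg in (1,-1):
    for p,z in ((s,.22),(s,.06),(c,.2),(c,.01)):
        q=r.solve_ik([p[0],p[1],z],down(p[2]+sg*np.pi/2)); print(sg,None if q is None else np.round(q,2))
q=r.solve_ik([s[0],s[1],.24],down(s[2]-np.pi/2))
r.move_to([s[0],s[1],.24],down(s[2]-np.pi/2))
im,T=shot("wrist","w1")
for t in ("flap","cap_a","stage","tab_a"):
    print(t,[(np.round(np.array(d["rect"])*[560,420,560,420]).astype(int).tolist(),round(d["p"],2)) for d in r.look_for(t,"wrist")])
a=cv2.imread("pics/w1.png");cv2.imwrite("pics/v3.png",cv2.resize(a,(800,600),interpolation=cv2.INTER_CUBIC)); print(r.get_time())
```

```text
cover [ 0.51374949 -0.31054047  1.88532185] 2.9161210833895836
stage [0.60521027 0.13399304 1.5343565 ] 2.013017633493405
1 [-0.02  0.5  -0.37  1.59  0.2   1.09  1.09]
1 [-0.05  0.69 -0.34  1.7   0.3   0.8   1.01]
1 [ 0.71  0.48 -0.33  1.66  0.18  1.03  2.21]
1 [ 0.72  0.74 -0.34  1.77  0.36  0.7   2.06]
-1 [-0.52  0.48  0.33  1.62 -0.17  1.07 -1.76]
-1 [-0.5   0.68  0.3   1.73 -0.27  0.77 -1.68]
-1 [ 0.23  0.47  0.33  1.69 -0.17  1.01 -0.64]
-1 [ 0.31  0.72  0.22  1.79 -0.24  0.65 -0.59]
flap [([114, 134, 220, 238], 0.57)]
cap_a [([281, 218, 299, 238], 0.72), ([45, 129, 433, 238], 0.35)]
stage [([48, 128, 435, 235], 0.64)]
tab_a [([277, 217, 298, 235], 0.54), ([238, 143, 261, 151], 0.51), ([553, 129, 560, 165], 0.29)]
2.45
```

View pics/v3.png

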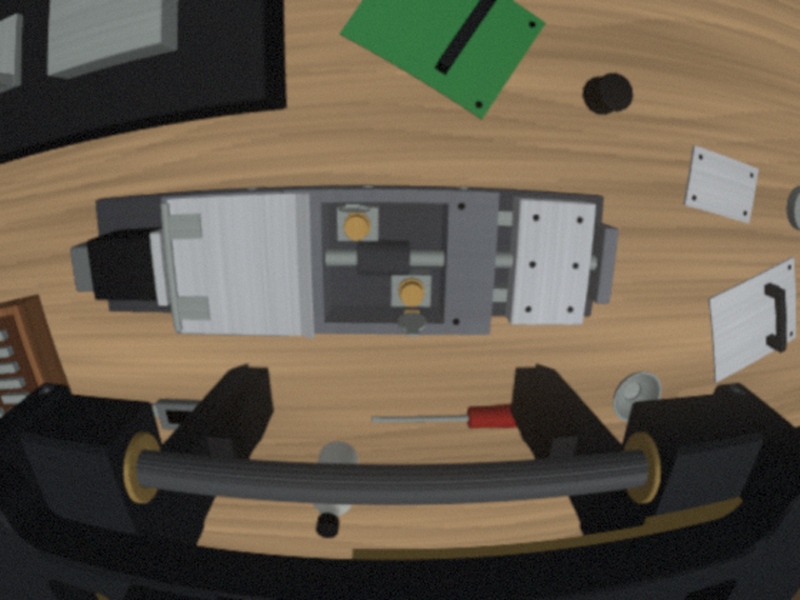

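The wrist view (800 px) shows the stage with +x to the left and −y up:
- Tapped holes at (461,206) and (456,321).
- Cap a open at (412,321) and cap b about upright at (356,208).
- Lip edge from (310,195) to (314,335).

I'll fit the stage pose, then shut the caps.

```bash
cat > stagefit.py <<'E'
from h import *
def blob(g,c,w=5):
    x,y=np.round(c).astype(int);p=g[y-w:y+w+1,x-w:x+w+1].astype(float);wt=np.clip(np.percentile(p,60)-15-p,0,None)
    yy,xx=np.mgrid[y-w:y+w+1,x-w:x+w+1];return [(wt*xx).sum()/wt.sum(),(wt*yy).sum()/wt.sum()]
E
python3 - <<'E'
from stagefit import *
g=cv2.imread("pics/w1.png",0);T=np.load("pics/w1.npy");c,s=np.load("rough.npy")
o=np.array([blob(g,np.array(p)*.7) for p in ((461,206),(456,321))]);print(o/.7)
L=[[-55,-48,60],[-55,48,60],[-85,-60,60],[-85,60,60],[55,-50,60],[62,58,73],[62,-58,73]]
obs=np.r_[o,np.array([(498,192),(491,333),(322,202),(314,335),(309,194)])*.7]
L=np.array(L)/1e3
s,e=fit("wrist",obs,L,T,s);print(s,e,((project("wrist",place(s,L),T)-obs)).round(1).tolist())
np.save("stage.npy",s)
# cap tab predictions vs angle
for nm,x,sg in (("a",-18,1),("b",28,-1)):
  for th in (1.2,1.5,1.9):
    P=[[x,sg*(42-32*np.cos(th)),54.5+32*np.sin(th)]];print(nm,th,project("wrist",place(s,np.array(P)/1e3),T)/.7)
E
```

```text
[[460.7830975  205.58247722]
 [455.39353958 321.0577798 ]]
[0.60094064 0.1339589  1.52786427] 1.0439406784756784 [[0.2, -0.2], [0.4, -0.4], [0.6, -0.3], [-0.9, 0.6], [-0.8, -0.1], [0.3, 1.0], [0.0, -0.6]]
a 1.2 [[413.7130194  309.75004804]]
a 1.5 [[413.56190096 322.06384038]]
a 1.9 [[413.08521837 336.3971378 ]]
b 1.2 [[352.84124702 231.06406966]]
b 1.5 [[352.49237193 218.92224582]]
b 1.9 [[352.54036283 201.54921097]]
```

```bash
cat >> h.py <<'E'
def W(x,y,z,s=None): # stage mm -> world
    s=np.load("stage.npy") if s is None else s
    return place(s,np.array([[x,y,z]])/1e3)[0]
E
python3 - <<'E'
from h import *
s=np.load("stage.npy");q=down(s[2]-np.pi/2)
r.command_gripper(0,20)
def f():return np.round(r.get_contact_force(),1).tolist()
for nm,x,sg in (("a",-18,1),("b",28,-1)):
    r.move_to(W(x,sg*80,120),q); r.move_linear(W(x,sg*80,71),feed=.15)
    r.move_linear(W(x,sg*44,71),feed=.1); print(nm,f())
    r.move_linear(W(x,sg*26,71),feed=.1); print(f())
    r.move_linear(W(x,sg*27,60),feed=.06); print(f())
    z=60
    while z>53.5:
        z-=.5; r.move_linear(W(x,sg*27,z),feed=.03); 
        if r.get_contact_force()[2]>6: break
    print("z",z,r.get_ee_pos()-W(x,sg*27,z),f())
    r.move_linear(W(x,sg*27,120),feed=.2)
p=[*W(0,0,240)];r.move_to(p,q)
im,T=shot("wrist","w2")
cv2.imwrite("pics/v4.png",cv2.resize(cv2.imread("pics/w2.png")[110:260,50:450],(800,300),interpolation=cv2.INTER_CUBIC));print(r.get_time(),f())
E
```

```text
a [0.7, -0.1, 0.2]
[0.4, 0.6, 0.2]
[0.1, 0.1, 0.5]
z 53.5 [-3.33259412e-05  1.43712354e-05 -2.10115060e-05] [0.0, 0.2, 0.5]
b [0.8, 0.0, 0.1]
[0.2, 0.2, 0.3]
[0.2, 0.9, -0.2]
z 53.5 [-3.60476447e-05  6.68397541e-06 -3.55042388e-05] [0.3, -0.5, 0.1]
16.3167 [-0.8, 0.2, -1.0]
```

View pics/v4.png

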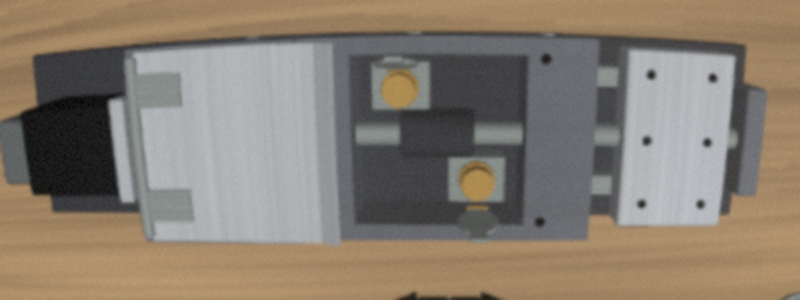

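Both caps are still open, at crop px (480,222) and (395,62), and I felt no contact. I'll put the finger down near cap a and look from outside.

Run:
```python
from h import *
s=np.load("stage.npy");q=down(s[2]-np.pi/2)
r.move_to(W(-18,70,72),q)
t=W(-18,70,72)
ims=[]
for n,sz in (("wrist",(560,420)),("side",(120,90)),("scene",(160,120))):
    im,T=shot(n,"t_"+n); u=project(n,[t],T)[0]; P=project(n,[W(-18,42,86.5),W(-18,28,56)],T); print(n,u,P.round().tolist())
    x=int(np.clip(u[0]-sz[0]/2,0,560-sz[0]));y=int(np.clip(u[1]-sz[1]/2,0,420-sz[1]))
    ims.append(cv2.resize(im[y:y+sz[1],x:x+sz[0]],(400,300),interpolation=cv2.INTER_CUBIC));print(x,y)
o=np.vstack([np.hstack(ims[:2]),np.hstack([ims[2],ims[2]*0])]);cv2.imwrite("pics/v5.png",o[...,::-1]);print(r.get_time(),r.get_grip_width(),r.get_ee_pos()-t)
```

```text
wrist [274.36053337 246.27240224] [[274.0, 210.0], [274.0, 174.0]]
0 0
side [262.0496299  193.56595561] [[269.0, 188.0], [273.0, 194.0]]
202 148
scene [315.67788096 204.12912748] [[320.0, 209.0], [321.0, 220.0]]
235 144
17.225 0.002879218682849241 [0.00211449 0.0005826  0.0013189 ]
```

View pics/v5.png

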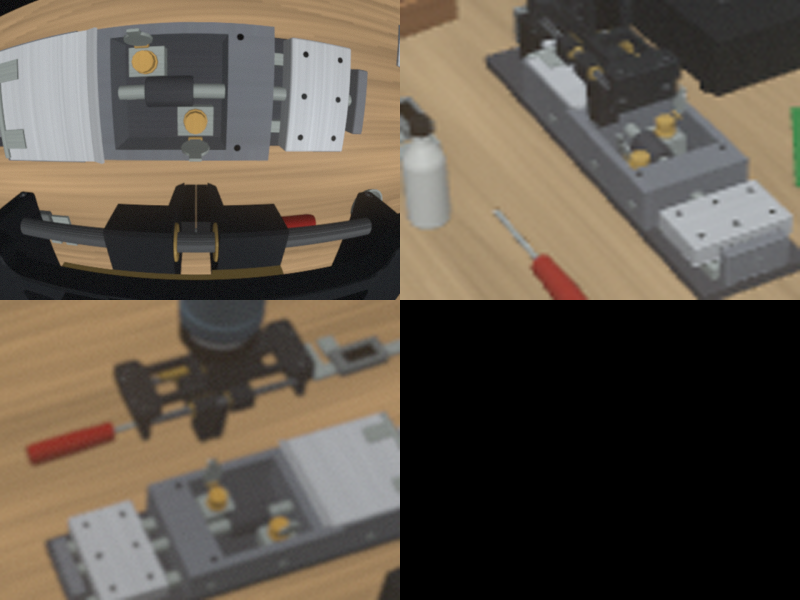

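The pictures show the fingertip about 20 mm short of the reported TCP. In the wrist view the tip is at row 259 against a predicted 246, and in the scene view it is about 5 px higher than predicted. So the sweep passed over the tabs. I'll calibrate by touching the end block, then sweep again.

Run:
```python
from h import *
s=np.load("stage.npy");q=down(s[2]-np.pi/2)
F=lambda:r.get_contact_force()
r.move_linear(W(-18,70,95),feed=.3)
r.move_to(W(-66,0,80),q); f0=F()[2]; z=80
for st in (4,1):
    while z>30:
        z-=st; r.move_linear(W(-66,0,z),feed=.08)
        if F()[2]-f0>2: break
    print("contact cmd",z,"actual",r.get_ee_pos()[2],F()-0,r.get_time())
    if st==4: z+=5; r.move_linear(W(-66,0,z),feed=.1)
r.move_linear(W(-66,0,80),feed=.3)
```

```text
contact cmd 28 actual 0.027696547003573616 [-0.99494752  0.16228933  0.23883982] 21.1583
contact cmd 30 actual 0.029909430661130915 [ 0.59616934 -1.03866376  0.11427629] 22.1583
```

Run:
```python
from h import *
s=np.load("stage.npy")
r.move_linear(W(-66,0,30),feed=.3)
t=r.get_ee_pos();print(t,W(-66,0,30),np.round(r.get_contact_force(),2),r.get_orientation(),down(s[2]-np.pi/2))
ims=[]
for n,sz in (("wrist",(280,210)),("side",(120,90)),("scene",(120,90))):
    im,T=shot(n,"u_"+n); u=project(n,[t],T)[0]; 
    x=int(np.clip(u[0]-sz[0]/2,0,560-sz[0]));y=int(np.clip(u[1]-sz[1]/2,0,420-sz[1]))
    c=cv2.resize(im[y:y+sz[1],x:x+sz[0]],(400,300),interpolation=cv2.INTER_CUBIC)
    k=400/sz[0]
    for P,col in ((t,(255,0,0)),(W(-66,0,60),(0,255,0))):
        a=(project(n,[P],T)[0]-[x,y])*k; cv2.circle(c,tuple(int(v) for v in a),3,col,-1)
    ims.append(c);print(n,u)
o=np.vstack([np.hstack(ims[:2]),np.hstack([ims[2],ims[2]*0])]);cv2.imwrite("pics/v6.png",o[...,::-1]);print(r.get_time())
```

```text
[0.59621148 0.06774959 0.02818022] [0.598108   0.06801972 0.03      ] [-0.44 -0.75  1.01] [ 9.99766692e-01 -2.14849062e-02 -2.18167169e-03  4.47362236e-04] [ 0.99976961 -0.02146438  0.          0.        ]
wrist [273.66950104 244.78600708]
side [287.0227548  205.83711206]
scene [307.39542083 238.95787409]
22.9417
```

View pics/v6.png

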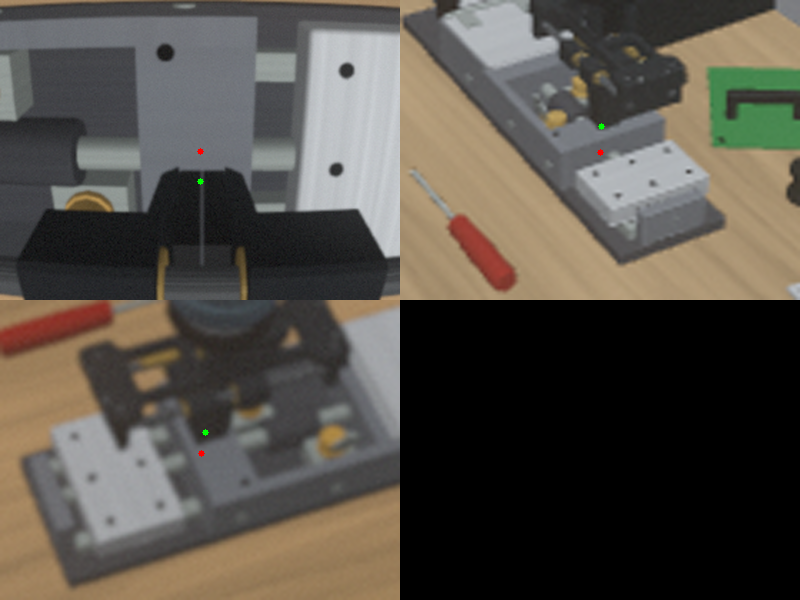

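The tip is actually about 35–38 mm short of the reported TCP, so it is still just above the rim. I'll go on down in 1 mm steps to the touch.

Run:
```python
from h import *
F=lambda:r.get_contact_force()
z=27;
while z>8:
    r.move_linear(W(-66,0,z),feed=.05)
    f=F()[2]
    if f>3: break
    z-=1
print(z,r.get_ee_pos()[2],F(),r.get_time())
r.dwell(.2);print(r.get_ee_pos()[2],F())
r.move_linear(W(-66,0,z+4),feed=.1);print(r.get_ee_pos()[2],F(),r.get_time())
```

```text
24 0.024413772263196354 [-1.71884144 -0.2954632   4.92335055] 23.9417
0.0244248868073521 [-2.03587286 -0.43595906  6.23258678]
0.028163085572771217 [-0.24496451  0.36326021 -0.21845394] 24.3917
```

Contact came at a reported z of 24.5 mm on the 60 mm rim, so the real tip is 35.5 mm above the reported TCP. I'll correct for that and sweep the caps again.

```bash
cat >> h.py <<'E'
D=35.5
def G(x,y,z,feed=.25,att=None): r.move_linear(W(x,y,z-D),att,feed=feed)  # real fingertip, stage mm
E
python3 - <<'E'
from h import *
F=lambda:np.round(r.get_contact_force(),1).tolist()
G(-66,68,72); G(-18,68,72)
for x,sg in ((-18,1),(28,-1)):
    if sg<0: G(28,-70,97,.35); G(28,-70,72)
    G(x,sg*26,72,.2); print(F())
    G(x,sg*28,55.3,.12); r.dwell(.1); print(F(),r.get_ee_pos()[2]*1e3+D,r.get_time())
    G(x,sg*28,97,.35)
c,s0=np.load("rough.npy")
q=down(c[2]-np.pi/2)
hx,hy,_=place(c,[[-.02,0,0]])[0]
r.command_gripper(.5,40)
im,T=shot("wrist","w3"); 
r.move_to([hx,hy,.16],q)
im,T=shot("wrist","w4")
ds=[d for d in r.masks_of("cover","wrist")];print([(np.round(np.array(d["rect"])*[560,420,560,420]).astype(int).tolist(),round(d["p"],2),int(d["region"].sum())) for d in ds],r.get_time())
np.save("m.npy",ds[0]["region"])
a=cv2.resize(cv2.imread("pics/w3.png"),(400,300));b=cv2.resize(cv2.imread("pics/w4.png"),(560,420))
o=np.zeros((600,800,3),np.uint8);o[:180,:400]=a[:180];o[180:,:560]=b;cv2.imwrite("pics/v7.png",o)
E
```

```text
[-0.3, -0.3, 0.6]
[1.2, -0.4, 5.1] 55.8743477105788 25.9083
[0.7, 0.1, 0.2]
[2.7, 0.1, 3.2] 55.89906783054515 27.6417
[([196, 353, 252, 386], 0.71, 1611), ([185, 132, 330, 242], 0.66, 14305)] 30.6917
```

View pics/v7.png

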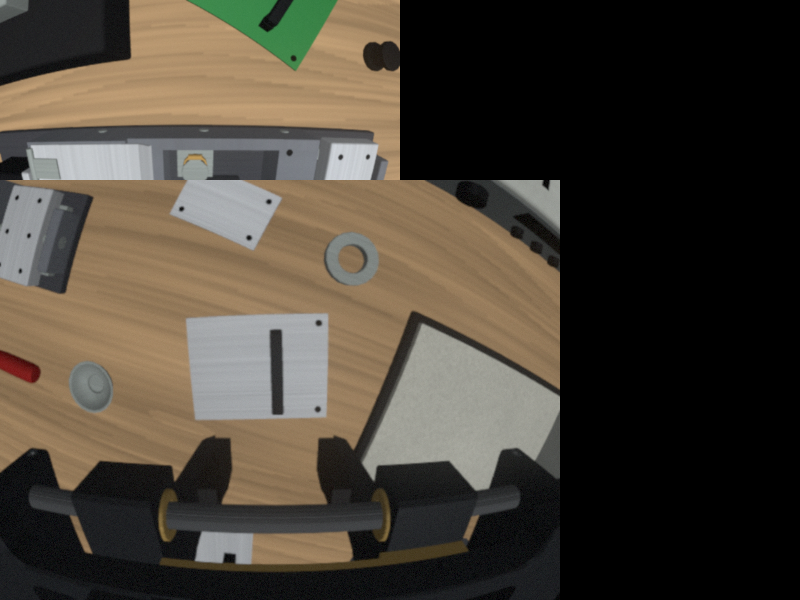

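The lids answered at z 55.9, so both caps are shut. In the wrist view (subtract 180 rows) the cover's corners are at (187,139), (195,240), (328,134) and (327,236). The holes, at the −x end, are at (319,143) and (318,229).

Run:
```python
from stagefit import *
g=cv2.imread("pics/w4.png",0);T=np.load("pics/w4.npy");c,_=np.load("rough.npy")
o=np.array([blob(g,p) for p in ((319,143),(318,229))]);print(o)
L=np.array([[-65,-48,3],[-65,48,3],[75,-58,3],[75,58,3],[-75,-58,3],[-75,58,3]])/1e3
obs=np.r_[o,[(187,139),(195,240),(328,134),(327,237)]]
c,e=fit("wrist",obs,L,T,c);print(c,e,(project("wrist",place(c,L),T)-obs).round(1).tolist())
np.save("cover.npy",c)
h=place(c,[[-.02,0,0]])[0];q=down(c[2]-np.pi/2)
print(r.get_ee_pos()[:2]-h[:2])
zt=.009-D/1e3
print(r.solve_ik([h[0],h[1],zt],q), r.solve_ik(W(-45,0,75-D),down(np.load("stage.npy")[2]-np.pi/2)))
try:
    r.move_linear([h[0],h[1],.02],q,feed=.25)
    r.move_linear([h[0],h[1],zt],feed=.1)
    print(r.get_contact_force().round(1))
    r.command_gripper(0,50);print(r.get_grip_width(),r.get_grip_force(),r.get_contact_force().round(1))
except r.Unreachable as x: print("unreach",x)
print(r.get_time(),r.get_ee_pos())
```

```text
[[318.30039526 142.62019404]
 [317.32556203 228.86427977]]
[ 0.5120976  -0.31318001  1.91427842] 0.905717454966009 [[0.3, 0.5], [0.5, 0.2], [-0.9, -0.4], [0.7, -0.1], [0.0, -0.3], [-0.6, 0.0]]
[0.00185152 0.00375575]
[ 0.35547073  0.80177848  0.19752742  1.74950175 -0.24707283  0.61457922
 -0.53032258] [-0.41006037  0.68820204  0.26151109  1.77451699 -0.25409785  0.71188438
 -1.62577891]
[-0.  -0.1 -0.4]
0.12542222307131548 49.9991487711668 [-0.5  0.7  2.6]
32.6167 [ 0.51892567 -0.33198347 -0.02625016]
```

Run:
```python
from h import *
s=np.load("stage.npy");p=r.get_ee_pos();q=down(s[2]-np.pi/2)
r.move_linear([p[0],p[1],.065],feed=.2)
print(r.get_contact_force().round(1),r.get_grip_width())
r.move_to(W(-50,0,80+9-D),q)
G(-50,0,66+9,.2); r.dwell(.2)
im,T=shot("wrist","w5");im2,T2=shot("scene","s5")
print(r.get_contact_force().round(1),r.get_grip_width(),r.get_time(),r.get_ee_pos()-W(-50,0,75-D))
a=cv2.resize(cv2.imread("pics/w5.png")[100:310,60:480],(800,400),interpolation=cv2.INTER_CUBIC)
u=project("scene",[W(0,0,60)],T2)[0].astype(int);b=cv2.resize(im2[u[1]-35:u[1]+35,u[0]-70:u[0]+70,::-1],(400,200),interpolation=cv2.INTER_CUBIC)
cv2.imwrite("pics/v8.png",np.vstack([a,np.hstack([b,b*0])]))
```

```text
[-0.5  0.2 -2.4] 0.12655200928400637
[-0.1  0.3 -2.5] 0.12617423927585836 35.3333 [ 3.22873749e-04 -5.35751344e-05  4.24341905e-04]
```

View pics/v8.png

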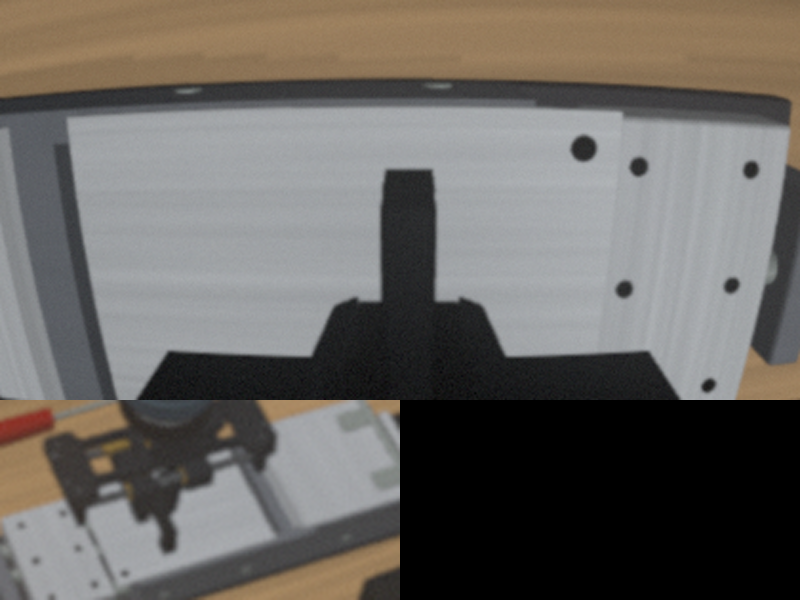

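Run:
```python
from stagefit import *
s=np.load("stage.npy");ex=np.array([np.cos(s[2]),np.sin(s[2])])
g=cv2.imread("pics/w5.png",0);T=np.load("pics/w5.npy")
L=np.array([[-65,-48,69.4],[75,-58,69.4],[-75,-58,69.4]])/1e3
obs=np.array([blob(g,(366,177.7),8),(95.7,162),(386.6,158.8)])
c,e=fit("wrist",obs,L,T,[*W(-30,0,0)[:2],s[2]])
d=c[:2]-s[:2];off=np.array([d@ex,-d[0]*ex[1]+d[1]*ex[0]])*1e3
print("cover in stage",off,"yaw err",c[2]-s[2],"res",e,obs[0])
oy=np.clip(off[1],-3,3)
f=lambda:(lambda F:(round(float(F[:2]@ex),1),round(float(F[0]*-ex[1]+F[1]*ex[0]),1),round(float(F[2]),1)))(r.get_contact_force())
if abs(off[1])<4:
    G(-48,-oy,61+9,.15); print(f())
    G(-30,-oy,61+9,.1); print(f())
    x=-30
    while x<-16 and f()[0]>-6:
        x+=4; G(x,-oy,61+9,.1); print(x,f())
print(r.get_time(),"oy",oy); np.save("oy.npy",oy)
```

```text
cover in stage [-31.14581478  -0.75865813] yaw err -0.0004528305212734285 res 0.5913367851677123 [366.03916305 177.51500331]
(0.0, 0.3, -1.7)
(0.4, -0.2, -2.1)
-26 (0.8, -0.3, -2.3)
-22 (-0.7, 0.3, -2.4)
-18 (0.4, -0.7, -1.9)
-14 (0.0, 0.0, -2.0)
36.9167 oy -0.7586581328191053
```

Run:
```python
from h import *
s=np.load("stage.npy");ex=np.array([np.cos(s[2]),np.sin(s[2])]);oy=float(np.load("oy.npy"))
def f():
    F=np.mean([r.get_contact_force() for _ in range(5)],0);return np.round([F[:2]@ex,F[0]*-ex[1]+F[1]*ex[0],F[2]],1)
x=-14
while x<-3:
    x+=.7; G(x,-oy,70,.06); v=f()
    if v[0]<-5: break
print("butt x",x,v,r.get_time())
if v[0]<-4:
    z=70
    while z>66:
        z-=.4; G(x,-oy,z,.05); v=f()
        if v[2]>13: break
    r.dwell(.3); print("press z",z,f(),r.get_grip_width(),r.get_moment().round(2))
im,T=shot("wrist","w6");im2,T2=shot("scene","s6");im3,T3=shot("side","d6")
print(r.get_time(),r.get_ee_pos()-W(x,-oy,z-D))
a=cv2.resize(cv2.imread("pics/w6.png")[100:310,60:480],(800,400),interpolation=cv2.INTER_CUBIC)
def cr(n,im,T):
    u=project(n,[W(40,0,60)],T)[0].astype(int);return cv2.resize(im[u[1]-35:u[1]+35,u[0]-70:u[0]+70,::-1],(400,200),interpolation=cv2.INTER_CUBIC)
cv2.imwrite("pics/v9.png",np.vstack([a,np.hstack([cr("scene",im2,T2),cr("side",im3,T3)])]))
```

```text
butt x -7.000000000000005 [-6.5  2.8 -0.8] 39.4167
press z 67.59999999999997 [-8.   7.2 14.7] 0.1243768206693276 [-1.35  1.61 -0.05]
41.3667 [-0.00023056 -0.00211457  0.00158391]
```

View pics/v9.png

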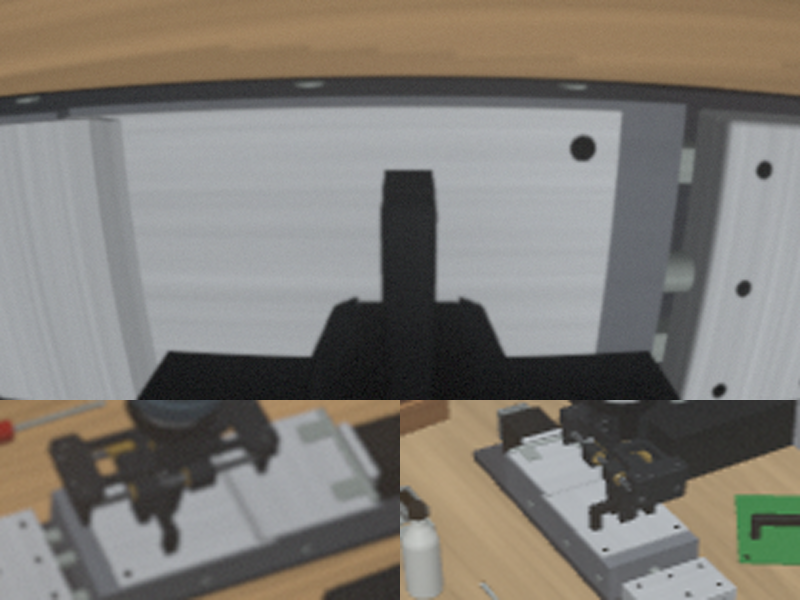

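The cover is under the lip and the flap lies flat. There is a gap of about 20 mm to the housing end (622→685). I'll check the fit numerically before handing in.

Run:
```python
from stagefit import *
s=np.load("stage.npy");ex=np.array([np.cos(s[2]),np.sin(s[2])])
g=cv2.imread("pics/w6.png",0);T=np.load("pics/w6.npy")
k=lambda u,v:(60+u*.525,100+v*.525)
h=blob(g,k(583,148),8)
def st(p): d=p[:2]-s[:2];return (np.array([d@ex,-d[0]*ex[1]+d[1]*ex[0]])*1e3).round(2)
print("hole",st(onz("wrist",[h],T,.063)[0]),"want -55 -48")
print("corner",st(onz("wrist",[k(622,112)],T,.063)[0]),"want -65,-58")
print("edge mid -x",st(onz("wrist",[k(598,352)],T,.063)[0]))
print("housing corner",st(onz("wrist",[k(686,103)],T,.060)[0]),"want -85,-60")
def f():
    F=np.mean([r.get_contact_force() for _ in range(5)],0);return np.round([F[:2]@ex,F[0]*-ex[1]+F[1]*ex[0],F[2]],1)
print(f(),r.get_orientation(),down(s[2]-np.pi/2),r.get_time(),r.get_ee_pos())
```

```text
hole [-54.57 -47.62] want -55 -48
corner [-64.95 -57.31] want -65,-58
edge mid -x [-65.69  13.54]
housing corner [-84.89 -60.14] want -85,-60
[-8.2  6.9 15.5] [ 9.99752063e-01 -2.22510922e-02 -4.17097457e-04  7.25936085e-04] [ 0.99976961 -0.02146438  0.          0.        ] 41.3667 [0.59965169 0.12488335 0.03368391]
```

```bash
python3 -c "
from workcell import r
print(r.close_job(),r.get_time())"
```

```text
the job is handed in; nothing more can be done
the job is handed in; nothing more can be done
```

The job is handed in at about 41 s: both oiler caps are shut, and the cover is under the closed flap and against the shoulder. It measures about 0.5 mm off centre and within about 0.01 rad of square, and the gripper is still holding it down at about 15 N.

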